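# Seat the stop pin of a sloped bin rack

### The job

Take the orange-headed stop pin out of its blue holder and fit it into the hidden hole in the black plate on the rack's slope, in front of the yellow bin: feel for the hole gently with the pin's tip, push the pin fully home until its collar lies on the plate, and let go. Do not press hard on the rack, and leave the blue bin, the bottle and the carton where they are.

Things in the scene. Friction and masses are not known exactly. Their poses are not given: they have to be found in the camera images.
- pin: Loose stop pin, 80 g, 82 mm long. Origin at the centre of its foot (tip of the shank), z along the pin to the head. Steel shank 12 mm diameter, 28 mm long, foot chamfered 2 mm; steel collar 24 mm diameter from 28 to 32 mm; then the square head to grip. Starts upright in the holder, collar on the holder's top, foot 17 mm above the table.
- pin_head (a point): Centre of the pin's orange head, a square bar 20 x 20 mm (sides along the pin's x and y), 50 mm long, on the pin's axis 57 mm from its foot. Axes as the pin's.
- holder: Blue block 70 x 70 x 45 mm fixed to the table, origin at the centre of its underside, z up. A round hole 14 mm wide and 34 mm deep in the middle of its top holds the pin.
- rack: Green steel bin rack fixed to the table, 320 mm wide (y). Origin on the table straight below the window centre; x points from the robot's side to the rack's back, z up. Its deck rises towards +x at 30 degrees to the table, from 100 mm below to 290 mm above the window along the slope, with side cheeks 27 mm high.
- shelf_edge (a point): Middle of the front edge of the rack's shelf, at its underside, 365 mm above the table, straight above the window to 2 mm. The shelf, 320 mm wide, reaches back from here; side rails under it (145 mm off the middle, from 17 mm behind this point on) go 28 mm lower. A tool pointing straight down has no room below: come square to the slope, from the robot's side.
- bin_front (a point): Foot of the front wall of the yellow bin, in its middle, on the deck 100 mm upslope of the window centre. The bin is fixed to the deck, 140 mm wide, 165 mm long up the slope; its front 45 mm is 43 mm high, the rest 85 mm. Axes as the window's.
- window (a point): Centre of the 60 x 60 mm window in a steel frame 3 mm high on the deck (112 x 112 mm outside; screw heads 2 mm more), 115 mm above the table. x points up the slope, y across, z out of the deck, 30 degrees from vertical, leaning to the robot's side. At z = 0 lies the flat top of the black stop plate, which fills the window and is clamped rigidly.
- plate (a point): Same point and axes as the window, for the stop plate in it. The plate has one blind hole along z, 14 mm wide, 32 mm deep, 1 mm chamfer at its mouth. Its place is not given: it lies up to 7 mm either way in x and up to 7 mm either way in y from this point. The plate is flat and solid elsewhere. Pin fully home: foot at z = -28 mm, collar on the plate.
- blue_bin: Loose empty blue bin 110 x 100 x 60 mm on the table, origin at the centre of its underside. Bystander.
- oil_bottle: Loose white bottle with red cap, 56 mm diameter, 150 mm high, origin at the centre of its underside. Bystander.
- carton: Loose cardboard carton 90 x 70 x 60 mm, origin at the centre of its underside. Bystander.
Things that resemble listed ones, but are neither listed nor needed, are in the scene too. Leave any brown or pink look-alike of the pin alone.

How it is judged:
On the way, in this order (a step that is already met when the one before it is completed fails the run):
1. the pin has been drawn out of the holder, its foot more than 60 mm from where it stood (distance of pin from where it was at the start of the episode above 0.06 m), for 0.1 s.
2. the pin's foot has dropped at least 10 mm into the hole in the window, square to the plate within 0.15 rad (z of pin in the frame of window between -0.034 and -0.01 m and x of pin in the frame of window between -0.012 and 0.012 m and y of pin in the frame of window between -0.012 and 0.012 m and angle between the z axis of pin and the z axis of window, either way round below 0.15 rad), for 0.1 s.
At the end, for the whole second after the job is handed in: The pin stands in the plate's hole with its foot at least 24.5 mm below the plate's surface (28 mm is fully home), within 12 mm of the window centre in x and y, square to the plate within 0.15 rad, at rest; the blue bin, bottle and carton are within 20 mm of where they stood (z of pin in the frame of window between -0.034 and -0.0245 m and x of pin in the frame of window between -0.012 and 0.012 m and y of pin in the frame of window between -0.012 and 0.012 m and angle between the z axis of pin and the z axis of window, either way round below 0.15 rad and linear speed of pin below 0.02 m/s and distance of each of blue_bin, oil_bottle, carton from where it was at the start of the episode below 0.02 m); the robot touches nothing.
It fails at once if the pin is pressed on the rack with more than 60 N (contact force between pin and rack above 60 N).
It fails at once if the arm or gripper pushes the rack with more than 40 N (contact force between any of the arm, the fingers and rack above 40 N).
It fails at once if the blue bin, the bottle or the carton is shifted by more than 20 mm (distance of any of blue_bin, oil_bottle, carton from where it was at the start of the episode above 0.02 m).
It also fails if it takes over 64 s, if anything falls off the work surface, if the arm or the gripper's body presses on something with over 40 N, if the wrist force passes 120 N, or if a joint passes its speed limit or range.

### The arm

A 6-joint arm with a two-finger parallel gripper is mounted at the origin on the work surface. World frame = base frame: x ahead of the robot, y to its left, z up, the work surface at z = 0. Lengths are in m, angles in rad, forces in N, time in s.
With the tool pointing down it reaches from about 0.375 to 0.9 m from the base axis. Payload 3.1 kg.
Tool frame: the origin (TCP) lies midway between the tips of the shut fingers; the grasp point (between the pads) lies 19 mm behind it; z points along the fingers, y is the line along which they close (so a half turn about z gives the same grasp; the last joint's range is limited). The gripper opens to 87 mm and grips with 3 to 60 N. Pads are 19 mm wide; open, the fingers measure 117 mm over their backs; the gripper's body (75 mm by 190 mm) begins 51 mm behind the grasp point.
Start: joints at [0.935, 0.527, 1.433, -0, 1.181, -0.178], TCP at [0.276, 0.561, 0.223] pointing down, gripper open.
Joint ranges: [-3.08, 3.08], [-0.75, 2.2], [0.22, 2.44], [-1.43, 4.57], [0, 2.65], [-2.85, 2.85]. Speed limits (rad/s): [2.79, 2.79, 3.14, 3.14, 3.14, 3.14].

### API

Orientations are given as a unit quaternion [x, y, z, w].
In Python, from rig import status, imaging, order gives the robot as it stands.
- The arm moves only by the tool arm_command, never from a script. Its argument "deltas" is one flat list of numbers, 5 for each row, row after row: the opening, from -1 (shut) to 1 (fully open), so that 0 is half open, then the shift along the tool's x, y, z in m, then the turn about the tool's z in rad. In form: [gripper, tx, ty, tz, roll, gripper, tx, ty, tz, roll, ...]. A call has 1 to 12 rows; each row shifts and turns the commanded pose from where the row before left it, along the tool's axes as they then stand; what a row does not reach is not made up. A row lasts 1/8 s, in which the tool goes at most 62.5 mm and 10.7 degrees, less where a joint would pass 70% of its speed; a pose out of reach is approached as far as the arm can. A call with a gripper value outside its range is refused whole. The fingers move at their own pace and stop on an object; "newtons" is the grip in N (left out, the last holds). Time passes only in rows, so rows that do not move let the fingers close. It gives the time, the measured TCP pose, the force, the opening and the grip force at its end, in the units of the state.
- status.get_obs(): the state, without advancing time (a new reading comes with each control period).
- imaging.camera(name): name is "scene" or "top" or "wrist"; returns (picture, depth): 480x640x3 uint8, red, green, blue; 480x640 float32, m along the optical axis (not along the pixel's ray), 0 where there is no reading.
- imaging.camera_params(name): a dict with "intrinsics" (3x3 intrinsics, pixels), "camera_from_world" (4x4, takes a point from world to camera coordinates). Camera axes: x right, y up, looking along -z (the intrinsics and any distortion apply to the point x, -y, -z); pixel columns grow to the right and rows downward; lengths in m; the calibration is good to about 2 mm. A picture is of the moment at which its call begins: read the wrist's pose just before it. camera_params takes no time and is no camera call; for the wrist camera it gives the pose at the moment of the call.
- order.hand_in(): hands the job in; it is judged then, once.
The state is a dict: "time": time; "q": joint angles; "joint_velocities": joint speeds; "joint_torque": joint torques, N m; "position": TCP position; "tool_rot": TCP orientation; "ft_force": force on the tool from outside, world axes, zero at the start; "moment": the same for the moment, N m; "grip_width": finger opening in m; "grip_force": force on a finger pad.
Only numpy, scipy, OpenCV 4.12 (cv2) and the standard library are available. Lean on these libraries where they do the work, as an engineer would, in place of code of your own. Each camera call takes 0.05 s, during which the arm holds its last target. There are 200 camera calls.

## Working session

There is one attempt and no reset: what is moved stays moved. The work goes in short steps, Python scripts to look and compute and a tool call to move; the robot and the scene stay as the last step left them, time stands still between calls to the robot, and variables do not carry over. Pictures are saved under pics/ and viewed, at most 10 in all, crops included, and the job is handed in when it is done.

Besides the shell and the picture viewer there is one more tool, called after ">>>" by a JSON object that holds its "method" and its "body". arm_command: Moves the arm, as the interface text tells. Its arguments: {"type":"object","properties":{"deltas":{"type":"array"},"newtons":{"type":"number"}},"required":["deltas"]}

```bash
mkdir -p pics; ls; python3 - <<'E'
from rig import status, imaging
import cv2, numpy as np
np.set_printoptions(precision=4,suppress=True)
print(status.get_obs())
for n in("scene","top","wrist"):
    im,d=imaging.camera(n); cv2.imwrite(f"pics/{n}0.png",im[...,::-1]); np.save(f"pics/{n}0.npy",d)
    p=imaging.camera_params(n); print(n,p)
E
```

```text
pics
{'time': 0.0, 'q': array([ 0.9355,  0.5284,  1.4339, -0.    ,  1.1814, -0.1785]), 'joint_velocities': array([ 0.0003,  0.0015, -0.0012, -0.0006,  0.0011,  0.0001]), 'joint_torque': array([  0.0002, -44.0048, -17.6588,   0.0633,   0.0583,  -0.0002]), 'position': array([0.2752, 0.5603, 0.2216]), 'tool_rot': array([ 0.2264,  0.974 , -0.001 , -0.0004]), 'ft_force': array([-0.7678,  0.4509,  0.1211]), 'moment': array([-0.0212,  0.0388,  0.0085]), 'grip_force': 0.0, 'grip_width': 0.0871147973023674}
scene {'intrinsics': array([[456.0665,   0.    , 318.1762],
       [  0.    , 456.0665, 238.4939],
       [  0.    ,   0.    ,   1.    ]]), 'camera_from_world': array([[ 0.6189,  0.7853,  0.0173, -0.3006],
       [-0.5343,  0.4048,  0.7421,  0.1476],
       [ 0.5758, -0.4685,  0.67  , -1.5396],
       [ 0.    ,  0.    ,  0.    ,  1.    ]])}
top {'intrinsics': array([[472.9873,   0.    , 316.9364],
       [  0.    , 472.9873, 231.6199],
       [  0.    ,   0.    ,   1.    ]]), 'camera_from_world': array([[-0.0248, -0.9996, -0.0147, -0.0512],
       [ 0.9936, -0.0263,  0.1101, -0.5315],
       [-0.1105, -0.0118,  0.9938, -1.236 ],
       [ 0.    ,  0.    ,  0.    ,  1.    ]])}
wrist {'intrinsics': array([[408.2872,   0.    , 312.1207],
       [  0.    , 408.2872, 243.304 ],
       [  0.    ,   0.    ,   1.    ]]), 'camera_from_world': array([[ 0.4404,  0.8978, -0.0017, -0.6247],
       [-0.8642,  0.4234, -0.2718,  0.0322],
       [-0.2433,  0.1212,  0.9624, -0.3915],
       [ 0.    ,  0.    ,  0.    ,  1.    ]])}
```

View pics/scene0.png

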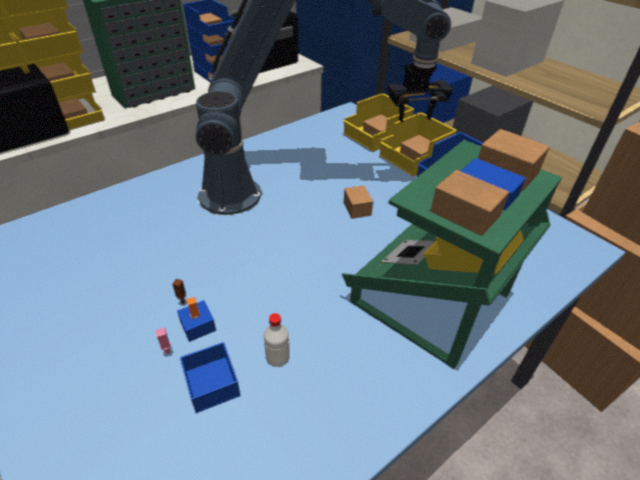

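View pics/top0.png

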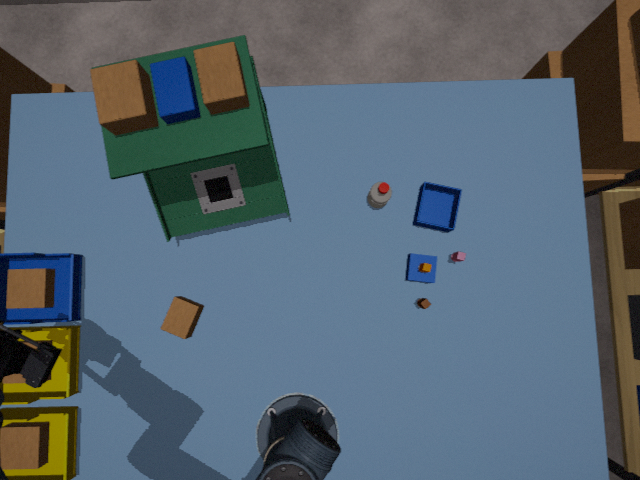

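Scene/top show: candidates for the pin: orange head in blue holder (top 425,267; scene 193,307), brown look-alike (top 424,303), pink look-alike (top 459,256), plus loose brown carton (top 182,317), which is no pin. I choose the orange one in the blue holder. The window is at top (217,188).

```bash
cat > h.py <<'E'
import numpy as np, cv2
from rig import status, imaging
np.set_printoptions(precision=4,suppress=True)
def world(P,uv,d):
    K=P["intrinsics"];T=np.linalg.inv(P["camera_from_world"]);uv=np.atleast_2d(uv).astype(float);d=np.atleast_1d(d)
    c=np.c_[(uv[:,0]-K[0,2])/K[0,0]*d,-(uv[:,1]-K[1,2])/K[1,1]*d,-d]
    return c@T[:3,:3].T+T[:3,3]
def ray(P,uv):
    o=np.linalg.inv(P["camera_from_world"])[:3,3]; r=world(P,uv,1.)-o; return o,r
def onplane(P,uv,n,p0):
    o,r=ray(P,uv); n=np.array(n,float); return o+r*(((p0-o)@n)/(r@n))[:,None]
def proj(P,X):
    X=np.atleast_2d(X);c=X@P["camera_from_world"][:3,:3].T+P["camera_from_world"][:3,3];K=P["intrinsics"]
    return np.c_[K[0,0]*c[:,0]/-c[:,2]+K[0,2],K[1,1]*c[:,1]/c[:,2]+K[1,2]]
def blobs(m,amin=15):
    n,l,s,c=cv2.connectedComponentsWithStats(m.astype(np.uint8)); return [(s[i,4],c[i],l==i) for i in range(1,n) if s[i,4]>=amin]
E
python3 - <<'E'
from h import *
Z=[0,0,1]
for n in("top","scene"):
    im=cv2.imread(f"pics/{n}0.png");d=np.load(f"pics/{n}0.npy");P=imaging.camera_params(n)
    h=cv2.cvtColor(im,cv2.COLOR_BGR2HSV).astype(int);H,S,V=h[...,0],h[...,1],h[...,2]
    print(n)
    for a,c,m in blobs((H>8)&(H<20)&(S>190)&(V>150),8):
        print("orange",a,c,onplane(P,c,Z,[0,0,.099 if n=="top" else .08])[0],world(P,c,d[int(c[1]),int(c[0])])[0])
    for a,c,m in blobs((H>105)&(H<122)&(S>170)&(V>90),150): 
        r=cv2.minAreaRect(np.argwhere(m)[:,::-1].astype(np.float32)); print("blue",a,c,r,onplane(P,r[0],Z,[0,0,.045])[0])
    g=(S<60)&(V>90)&(V<230)
    for a,c,m in blobs(g,200): 
        if abs(c[0]-(217 if n=="top" else 410))<40 and abs(c[1]-(188 if n=="top" else 250))<30: print("grey",a,c)
    k=(V<40)
    for a,c,m in blobs(k,60):
        if abs(c[0]-(217 if n=="top" else 410))<30 and abs(c[1]-(188 if n=="top" else 250))<25:
            r=cv2.minAreaRect(np.argwhere(m)[:,::-1].astype(np.float32)); print("black",a,c,r,world(P,c,d[int(c[1]),int(c[0])])[0],onplane(P,r[0],Z,[0,0,.115])[0]); print(world(P,cv2.boxPoints(r),d[int(c[1]),int(c[0])]))
im=cv2.imread("pics/top0.png")
a=cv2.resize(im[140:240,140:290],None,fx=4,fy=4,interpolation=cv2.INTER_CUBIC)
b=cv2.resize(im[220:320,390:480],None,fx=4,fy=4,interpolation=cv2.INTER_CUBIC)[:, :200*1]
b=cv2.resize(im[245:325,400:450],None,fx=4,fy=4)
c=np.zeros((400,800,3),np.uint8);c[:,:600]=a;c[:320,600:]=b;cv2.imwrite("pics/crop1.png",c)
E
```

```text
top
orange 12 [427.8333 265.9167] [ 0.4288 -0.3403  0.099 ] [ 0.4289 -0.3413  0.0943]
blue 1925 [171.867   86.2234] ((171.74998474121094, 86.25), (54.1280517578125, 35.889251708984375), 78.69007110595703) [0.9404 0.3236 0.045 ]
blue 1092 [435.2363 208.1813] ((437.05816650390625, 207.2189178466797), (35.72611618041992, 36.26640319824219), 11.689370155334473) [ 0.5848 -0.3843  0.045 ]
blue 1933 [ 48.4847 289.3238] ((40.0079345703125, 286.5082092285156), (65.28182983398438, 66.039794921875), 0.9240452647209167) [0.4024 0.6665 0.045 ]
blue 574 [421.0348 268.1969] ((421.79705810546875, 268.0296936035156), (26.6669979095459, 26.76650047302246), 5.710593223571777) [ 0.4254 -0.3362  0.045 ]
grey 520 [221.9788 202.3654]
black 533 [218.1614 188.5366] ((218.00001525878906, 188.5), (23.283418655395508, 23.525955200195312), 75.96376037597656) [0.6382 0.1825 0.107 ] [0.6366 0.1812 0.115 ]Traceback (most recent call last):
  File "<stdin>", line 17, in <module>
  File "h.py", line 6, in world
    c=np.c_[(uv[:,0]-K[0,2])/K[0,0]*d,-(uv[:,1]-K[1,2])/K[1,1]*d,-d]
      ~~~~~^^^^^^^^^^^^^^^^^^^^^^^^^^^^^^^^^^^^^^^^^^^^^^^^^^^^^^^^^
    res = self.concatenate(tuple(objs), axis=axis)
ValueError: all the input array dimensions except for the concatenation axis must match exactly, but along dimension 0, the array at index 0 has size 4 and the array at index 2 has size 1
```

```bash
sed -i 's/d=np.atleast_1d(d)/d=np.broadcast_to(d,len(uv))/' h.py
python3 - <<'E'
from h import *
Z=[0,0,1]
for n in("top","scene"):
    im=cv2.imread(f"pics/{n}0.png");d=np.load(f"pics/{n}0.npy");P=imaging.camera_params(n)
    h=cv2.cvtColor(im,cv2.COLOR_BGR2HSV).astype(int);H,S,V=h[...,0],h[...,1],h[...,2]
    print(n)
    for a,c,m in blobs((H>4)&(H<22)&(S>170)&(V>110),8):
        if a<150: print("orange",a,c,onplane(P,c,Z,[0,0,.099 if n=="top" else .08])[0],world(P,c,d[int(c[1]),int(c[0])])[0],cv2.minAreaRect(np.argwhere(m)[:,::-1].astype(np.float32)))
    if n=="top":
        print("holder box",onplane(P,cv2.boxPoints(((421.8,268.03),(26.67,26.77),5.71)),Z,[0,0,.045]))
    for a,c,m in blobs(V<45,60):
        if abs(c[0]-(217 if n=="top" else 410))<30 and abs(c[1]-(188 if n=="top" else 250))<25:
            cs=max(cv2.findContours(m.astype(np.uint8),cv2.RETR_EXTERNAL,cv2.CHAIN_APPROX_NONE)[0],key=len)
            q=cv2.approxPolyDP(cs,6,True)[:,0].astype(float); print("black",a,c,q.tolist())
            yaw=0.2
            for _ in range(8):
                nn=[-.5*np.cos(yaw),-.5*np.sin(yaw),.866]
                W=onplane(P,q,nn,np.array([*onplane(P,c,Z,[0,0,.115])[0]]))
                e=np.roll(W,-1,0)-W
                X=[v*np.sign(v[0]) for v in e if abs(v[2])>.015]; 
                if not X: break
                X=np.mean(X,0); yaw=np.arctan2(X[1],X[0])
            print("yaw",yaw,"centre",W.mean(0),"sides",np.linalg.norm(e,axis=1)); print(W)
im=cv2.imread("pics/top0.png")
a=cv2.resize(im[140:240,140:290],None,fx=4,fy=4,interpolation=cv2.INTER_CUBIC)
b=cv2.resize(im[245:325,400:450],None,fx=4,fy=4)
c=np.zeros((400,800,3),np.uint8);c[:,:600]=a;c[:320,600:]=b;cv2.imwrite("pics/crop1.png",c)
E
```

```text
top
orange 56 [426.375  267.2679] [ 0.4255 -0.3365  0.099 ] [ 0.4255 -0.3366  0.0989] ((426.3529968261719, 267.0882263183594), (7.518604278564453, 7.276068687438965), 14.03624439239502)
holder box [[ 0.3953 -0.2968  0.045 ]
 [ 0.4645 -0.3069  0.045 ]
 [ 0.4557 -0.3758  0.045 ]
 [ 0.3867 -0.3653  0.045 ]]
black 537 [218.149  188.5438] [[226.0, 176.0], [204.0, 180.0], [210.0, 201.0], [232.0, 197.0]]
yaw 0.17949195149994795 centre [0.6363 0.1811 0.115 ] sides [0.0557 0.0567 0.0568 0.0568]
[[0.6649 0.158  0.1288]
 [0.6561 0.213  0.1295]
 [0.6077 0.2047 0.1011]
 [0.6166 0.1486 0.1004]]
scene
orange 103 [192.4951 306.3495] [ 0.4319 -0.338   0.08  ] [ 0.4368 -0.3394  0.0858] ((192.4412078857422, 306.76470947265625), (17.220029830932617, 6.305926322937012), 75.96376037597656)
black 171 [410.6374 251.1579] [[422.0, 247.0], [399.0, 255.0]]
yaw 0.8656585253684151 centre [0.6358 0.1838 0.1147] sides [0.0631 0.0631]
[[0.6535 0.2046 0.1305]
 [0.618  0.1629 0.0989]]
```

View pics/crop1.png

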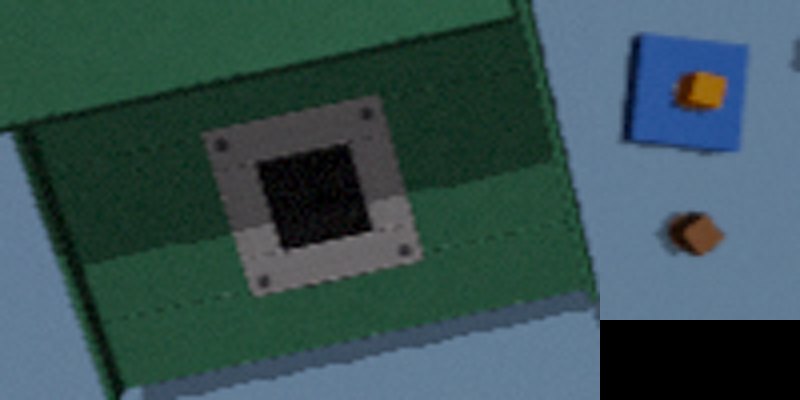

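```bash
cat >> h.py <<'E'
from scipy.spatial.transform import Rotation as Ro
def tool():
    s=status.get_obs(); return s,Ro.from_quat(s["tool_rot"]).as_matrix(),s["position"]
E
python3 - <<'E'
from h import *
s,R,p=tool(); print(R)
P=imaging.camera_params("wrist"); T=np.linalg.inv(P["camera_from_world"]); print("cam in tool",R.T@(T[:3,3]-p),"view dir tool",R.T@(-T[:3,2]))
for a,b in(((.45,.08,.35),p),((.4255,-.3365,.25),(.45,.08,.35))): print(R.T@(np.array(a)-b))
P=imaging.camera_params("top")
q=np.array([[203,133],[380,97],[422,258],[255,296]])/4.+140
yaw=.19
for _ in range(8):
    n=np.array([-.5*np.cos(yaw),-.5*np.sin(yaw),.866]); W=onplane(P,q,n,np.array([.6365,.182,.115])+.003*n); X=W[0]-W[3]+W[1]-W[2]; yaw=np.arctan2(X[1],X[0])
Y=W[0]-W[1]+W[3]-W[2]
print(yaw,np.arctan2(-Y[0],Y[1]),W.mean(0)-.003*n,np.linalg.norm(np.roll(W,-1,0)-W,axis=1))
d=np.load("pics/top0.npy")
for u,v in((122,95),(175,88),(220,75),(150,160),(200,205),(218,188),(182,317),(380,190)): print((u,v),world(P,(u,v),d[v,u])[0])
E
```

```text
[[-0.8975  0.4411 -0.001 ]
 [ 0.4411  0.8975 -0.0013]
 [ 0.0003 -0.0016 -1.    ]]
cam in tool [ 0.0758  0.0006 -0.1626] view dir tool [-0.2721  0.0001  0.9623]
[-0.3687 -0.3544 -0.1278]
[-0.1618 -0.3844  0.1006]
0.18436147682801404 0.18784640828382262 [0.6354 0.1789 0.1141] [0.1115 0.1082 0.1099 0.1107]
(122, 95) [0.7475 0.2849 0.4486]
(175, 88) [0.7693 0.1946 0.4226]
(220, 75) [0.7858 0.1053 0.437 ]
(150, 160) [0.6429 0.258  0.3757]
(200, 205) [0.5976 0.2295 0.104 ]
(218, 188) [0.6395 0.1829 0.1072]
(182, 317) [0.3152 0.2869 0.0593]
(380, 190) [ 0.6143 -0.2222  0.1511]
```

>>> {"method": "arm_command", "body": {"deltas": [0, -0.037, -0.0355, -0.0128, 0, 0, -0.037, -0.0355, -0.0128, 0, 0, -0.037, -0.0355, -0.0128, 0, 0, -0.037, -0.0355, -0.0128, 0, 0, -0.037, -0.0355, -0.0128, 0, 0, -0.037, -0.0355, -0.0128, 0, 0, -0.037, -0.0355, -0.0128, 0, 0, -0.037, -0.0355, -0.0128, 0, 0, -0.037, -0.0355, -0.0128, 0, 0, -0.037, -0.0355, -0.0128, 0]}}

```text
time: 1.4
position: [0.4512, 0.0775, 0.3509]
tool_rot: [0.226, 0.974, 0.0, -0.0]
ft_force: [-0.3, 0.6, 0.6]
grip_width: 0.0431
grip_force: 0.0
```

>>> {"method": "arm_command", "body": {"deltas": [0, -0.02, -0.048, 0.0125, -0.04, 0, -0.02, -0.048, 0.0125, -0.04, 0, -0.02, -0.048, 0.0125, -0.04, 0, -0.02, -0.048, 0.0125, -0.04, 0, -0.02, -0.048, 0.0125, -0.04, 0, -0.02, -0.048, 0.0125, -0.04, 0, -0.02, -0.048, 0.0125, -0.04, 0, -0.02, -0.048, 0.0125, -0.04]}}

```text
time: 2.4
position: [0.4832, -0.3355, 0.2498]
tool_rot: [0.068, 0.998, 0.0, -0.0]
ft_force: [1.0, -0.2, 0.1]
grip_width: 0.0434
grip_force: 0.0
```

```bash
python3 - <<'E'
from h import *
s,R,p=tool(); P=imaging.camera_params("wrist"); im,d=imaging.camera("wrist"); cv2.imwrite("pics/w1.png",im[...,::-1])
h=cv2.cvtColor(im,cv2.COLOR_RGB2HSV).astype(int);H,S,V=h[...,0],h[...,1],h[...,2]
print(s["q"],p,R)
for a,c,m in blobs((H>4)&(H<22)&(S>170)&(V>110),60): print(a,c,onplane(P,c,[0,0,1],[0,0,.099])[0],world(P,c,d[int(c[1]),int(c[0])])[0],cv2.minAreaRect(np.argwhere(m)[:,::-1].astype(np.float32)))
E
```

```text
[-0.7968  0.4479  1.4956  0.0002  1.1987 -2.2316] [ 0.4832 -0.3355  0.2498] [[-0.9908  0.1356 -0.0003]
 [ 0.1356  0.9908  0.0006]
 [ 0.0004  0.0006 -1.    ]]
658 [298.2903 154.0927] [ 0.4259 -0.3371  0.099 ] [ 0.4259 -0.3371  0.0991] ((298.3077087402344, 154.03848266601562), (25.179048538208008, 26.295364379882812), 7.125016689300537)
```

View pics/w1.png

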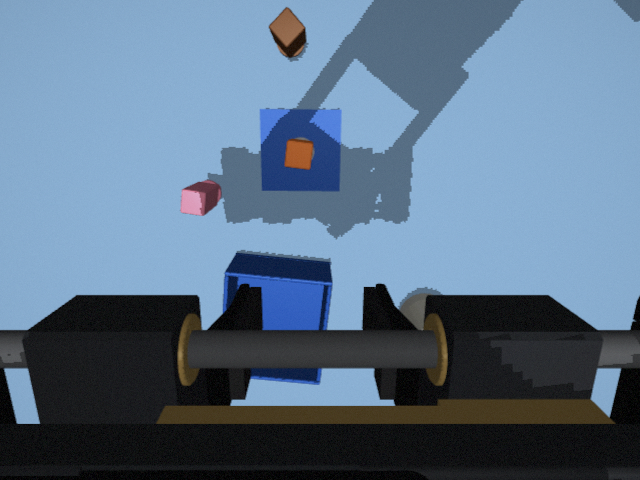

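>>> {"method": "arm_command", "body": {"deltas": [0, 0.0283, -0.0047, 0, 0, 0, 0.0283, -0.0047, 0, 0, 0, 0, 0, 0.04, 0.12, 0, 0, 0, 0.04, 0, 0, 0, 0, 0.04, 0, 0, 0, 0, 0, 0]}}

```text
time: 3.2
position: [0.4242, -0.3333, 0.1279]
tool_rot: [0.128, 0.992, 0.003, -0.003]
ft_force: [0.4, 0.6, 0.1]
grip_width: 0.0436
grip_force: 0.0
```

```bash
python3 - <<'E'
from h import *
s,R,p=tool(); P=imaging.camera_params("wrist"); im,d=imaging.camera("wrist"); cv2.imwrite("pics/w2.png",im[...,::-1])
h=cv2.cvtColor(im,cv2.COLOR_RGB2HSV).astype(int);H,S,V=h[...,0],h[...,1],h[...,2]
print(p,R)
for a,c,m in blobs((H>4)&(H<22)&(S>170)&(V>110)&(d>0)&(d<np.min(d[(H>4)&(H<22)&(S>170)&(V>110)&(d>.1)])+.006),60):
    W=world(P,c,d[int(c[1]),int(c[0])])[0]; r=cv2.minAreaRect(np.argwhere(m)[:,::-1].astype(np.float32)); print(a,c,r,W,"tool",R.T@(W-p)); print(onplane(P,cv2.boxPoints(r),[0,0,1],[0,0,.099]).dot(R)-p@R)
E
```

```text
[ 0.4242 -0.3333  0.1279] [[-0.9671  0.2542 -0.0051]
 [ 0.2542  0.9671  0.0061]
 [ 0.0065  0.0046 -1.    ]]
1319 [303.6444 288.1569] ((304.0, 288.5), (38.0, 37.0), 0.0) [ 0.4249 -0.3369  0.0994] tool [-0.0017 -0.0034  0.0285]
[[-0.0122 -0.0129  0.0288]
 [ 0.0077 -0.0126  0.0289]
 [ 0.0077  0.0063  0.029 ]
 [-0.0122  0.0064  0.0289]]
```

>>> {"method": "arm_command", "body": {"deltas": [0, -0.001, -0.0017, 0.03, 0, 0, -0.001, -0.0017, 0.03, 0, 0, 0, 0, 0.01, 0, 0, 0, 0, 0, 0]}}

```text
time: 3.75
position: [0.4276, -0.3397, 0.0614]
tool_rot: [0.128, 0.992, -0.0, 0.0]
ft_force: [-0.3, -0.3, -0.2]
grip_width: 0.0436
grip_force: 0.0
```

>>> {"method": "arm_command", "body": {"deltas": [-1, 0, 0, 0, 0, -1, 0, 0, 0, 0, -1, 0, 0, 0, 0, -1, 0, 0, 0, 0], "newtons": 50}}

```text
time: 4.25
position: [0.4273, -0.3394, 0.0612]
tool_rot: [0.128, 0.992, -0.0, 0.0]
ft_force: [-0.3, 0.2, 3.2]
grip_width: 0.0194
grip_force: 50.0
```

>>> {"method": "arm_command", "body": {"deltas": [-1, 0, 0, -0.012, 0, -1, 0, 0, -0.02, 0, -1, 0, 0, -0.03, 0, -1, 0, 0, -0.04, 0, -1, 0, 0, -0.05, 0, -1, 0, 0, -0.05, 0, -1, 0, 0, -0.05, 0, -1, 0, 0, -0.05, 0, -1, 0, 0, -0.05, 0, -1, 0, 0, -0.05, 0]}}

```text
time: 5.5
position: [0.4264, -0.3386, 0.4647]
tool_rot: [0.128, 0.992, -0.0, -0.0]
ft_force: [0.9, -1.2, -1.1]
grip_width: 0.0193
grip_force: 50.0
```

```bash
python3 - <<'E'
from h import *
s,R,p=tool(); P=imaging.camera_params("wrist"); im,d=imaging.camera("wrist"); cv2.imwrite("pics/w3.png",im[...,::-1]); np.save("pics/w3.npy",d)
print(s["q"],p,s["grip_width"],s["ft_force"])
for t in((0,0),(.5,.187)):pass
# route: to azimuth .187 radius .60 z .62
g=np.array([.6*np.cos(.187),.6*np.sin(.187),.62]); print("to",g,"tool shift",R.T@(g-p)); print("radial out in tool",R.T@np.array([np.cos(.187),np.sin(.187),0]))
E
```

```text
[-0.8763  0.2271  1.2499 -0.0002  1.6644 -2.1902] [ 0.4264 -0.3386  0.4647] 0.019277191325199484 [ 0.8848 -1.2211 -1.1169]
to [0.5895 0.1115 0.62  ] tool shift [-0.0434  0.4768 -0.1554]
radial out in tool [-0.9031  0.4294 -0.0001]
```

View pics/w3.png

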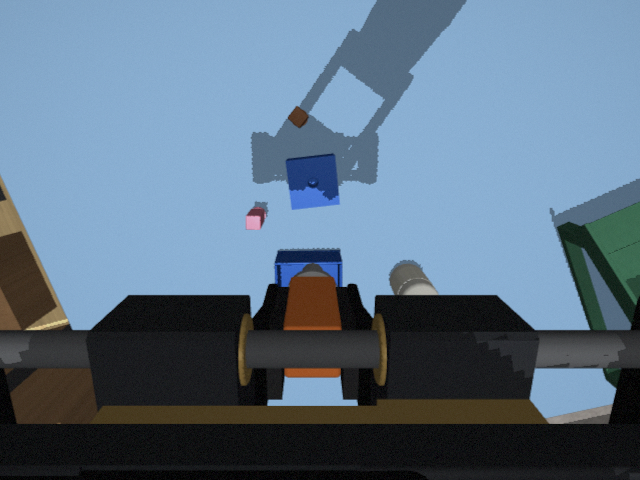

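>>> {"method": "arm_command", "body": {"deltas": [-1, 0, 0, -0.05, -0.148, -1, 0, 0, -0.05, -0.148, -1, 0, 0, -0.05, -0.148, -1, -0.0271, 0.0458, 0, 0, -1, -0.0271, 0.0458, 0, 0, -1, -0.0271, 0.0458, 0, 0, -1, -0.0271, 0.0458, 0, 0, -1, -0.0271, 0.0458, 0, 0, -1, -0.0271, 0.0458, 0, 0, -1, -0.0271, 0.0458, 0, 0, -1, -0.0271, 0.0458, 0, 0, -1, -0.0271, 0.0458, 0, 0]}}

```text
time: 7.05
position: [0.5898, 0.1127, 0.6127]
tool_rot: [-0.093, 0.996, -0.0, -0.0]
ft_force: [1.7, -0.3, -0.6]
grip_width: 0.0198
grip_force: 50.0
```

```bash
python3 - <<'E'
from h import *
s,R,p=tool(); print(s["q"],p); print(R)
E
```

```text
[ 0.0031  0.3324  0.7372 -0.0004  2.0722 -1.7549] [0.5898 0.1127 0.6127]
[[-0.9826 -0.1859 -0.0002]
 [-0.1859  0.9826 -0.0003]
 [ 0.0003 -0.0003 -1.    ]]
```

>>> {"method": "arm_command", "body": {"deltas": [-1, -0.02, 0.055, 0, 0, -1, -0.02, 0.055, 0, 0, -1, -0.05, 0, 0, 0, -1, -0.05, 0, 0, 0, -1, -0.05, 0, 0, 0, -1, -0.05, 0, 0, 0]}}

```text
time: 7.8
position: [0.747, 0.2442, 0.5609]
tool_rot: [-0.093, 0.995, 0.006, 0.024]
ft_force: [0.1, 0.5, -0.8]
grip_width: 0.0193
grip_force: 50.0
```

```bash
python3 - <<'E'
from h import *
s,R,p=tool(); print(s["q"],p); print(R)
E
```

```text
[ 0.1712  0.7054  0.2208  0.0094  2.1671 -1.5813] [0.747  0.2442 0.5609]
[[-0.9814 -0.1862  0.0463]
 [-0.1857  0.9825  0.0159]
 [-0.0484  0.007  -0.9988]]
```

>>> {"method": "arm_command", "body": {"deltas": [-1, -0.03, 0, -0.04, 0, -1, -0.03, 0, -0.04, 0, -1, -0.03, 0, -0.04, 0]}}

```text
time: 8.18
position: [0.7353, 0.2295, 0.616]
tool_rot: [-0.093, 0.993, 0.015, 0.068]
ft_force: [0.4, -0.5, -0.2]
grip_width: 0.0197
grip_force: 50.0
```

```bash
python3 - <<'E'
from h import *
s,R,p=tool(); print(s["q"],p); print(R)
E
```

```text
[ 0.1491  0.636   0.218   0.0261  2.1504 -1.5932] [0.7353 0.2295 0.616 ]
[[-0.9734 -0.1873  0.1318]
 [-0.1834  0.9822  0.0419]
 [-0.1373  0.0166 -0.9904]]
```

>>> {"method": "arm_command", "body": {"deltas": [-1, -0.03, 0.008, -0.04, 0, -1, -0.03, 0.008, -0.04, 0, -1, -0.03, 0.008, -0.04, 0, -1, -0.03, 0.008, -0.04, 0]}}

```text
time: 8.68
position: [0.7101, 0.2389, 0.6776]
tool_rot: [-0.093, 0.988, 0.027, 0.12]
ft_force: [-0.6, 0.0, 0.2]
grip_width: 0.0195
grip_force: 50.0
```

```bash
python3 - <<'E'
from h import *
s,R,p=tool(); print(s["q"],p); print(R)
E
```

```text
[ 0.1605  0.5559  0.2183  0.0439  2.1239 -1.5704] [0.7101 0.2389 0.6776]
[[-0.9541 -0.1902  0.2314]
 [-0.1774  0.9813  0.0752]
 [-0.2414  0.0308 -0.97  ]]
```

>>> {"method": "arm_command", "body": {"deltas": [-1, -0.02, -0.025, -0.03, 0, -1, -0.02, -0.025, -0.03, 0, -1, -0.02, -0.025, -0.03, 0]}}

```text
time: 9.05
position: [0.7086, 0.1552, 0.7177]
tool_rot: [-0.092, 0.985, 0.031, 0.146]
ft_force: [1.3, -0.3, -0.1]
grip_width: 0.0198
grip_force: 50.0
```

```bash
python3 - <<'E'
from h import *
s,R,p=tool(); print(s["q"],p); print(R); c,q=np.cos(.187),np.sin(.187); z=R[:,2]; print("tilt fwd,lat",z[0]*c+z[1]*q,-z[0]*q+z[1]*c,"pos f,l",p[0]*c+p[1]*q,-p[0]*q+p[1]*c)
E
```

```text
[ 0.0278  0.5005  0.2185  0.0948  2.1322 -1.6682] [0.7086 0.1552 0.7177]
[[-0.9404 -0.1912  0.2811]
 [-0.1731  0.981   0.088 ]
 [-0.2926  0.0341 -0.9556]]
tilt fwd,lat 0.29254871445443387 0.0341834906848481 pos f,l 0.7250613170047239 0.02077051676410932
```

>>> {"method": "arm_command", "body": {"deltas": [-1, 0, -0.055, 0, 0, -1, 0, -0.055, 0, 0, -1, -0.03, 0, -0.04, 0, -1, -0.03, 0, -0.04, 0, -1, -0.03, 0, -0.04, 0, -1, -0.03, 0, -0.04, 0, -1, -0.03, 0, -0.04, 0]}}

```text
time: 9.93
position: [0.6801, 0.0514, 0.7956]
tool_rot: [-0.09, 0.972, 0.031, 0.214]
ft_force: [0.3, 1.1, -0.1]
grip_width: 0.0198
grip_force: 50.0
```

```bash
cat > t.py <<'E'
from h import *
s,R,p=tool(); print(s["time"],s["q"],p); print(R); c,q=np.cos(.187),np.sin(.187); z=R[:,2]; x=R[:,0]; y=R[:,1]
print("tilt fwd,lat",z[0]*c+z[1]*q,-z[0]*q+z[1]*c,"pos f,l",p[0]*c+p[1]*q,-p[0]*q+p[1]*c,"y fwd",y[0]*c+y[1]*q)
E
python3 t.py
```

```text
9.925 [-0.1634  0.3935  0.2182  0.1941  2.1159 -1.7826] [0.6801 0.0514 0.7956]
[[-0.8921 -0.188   0.4108]
 [-0.1611  0.9819  0.0995]
 [-0.4221  0.0226 -0.9063]]
tilt fwd,lat 0.42217211421904605 0.02134179612430659 pos f,l 0.6777800188923956 -0.07589088486412643 y fwd -0.0021314171991023145
```

>>> {"method": "arm_command", "body": {"deltas": [-1, 0, -0.055, 0, 0, -1, 0, -0.055, 0, 0, -1, 0, -0.055, 0, 0, -1, -0.03, 0, -0.04, 0, -1, -0.03, 0, -0.04, 0, -1, -0.02, 0, -0.03, 0]}}

```text
time: 10.68
position: [0.6633, -0.0914, 0.8261]
tool_rot: [-0.087, 0.962, 0.024, 0.257]
ft_force: [-0.3, -0.3, -1.2]
grip_width: 0.0192
grip_force: 50.0
```

```bash
python3 t.py
```

```text
10.675 [-0.4399  0.3586  0.218   0.3439  2.1021 -1.9454] [ 0.6633 -0.0914  0.8261]
[[-0.8533 -0.1795  0.4896]
 [-0.1548  0.9838  0.0908]
 [-0.4979  0.0017 -0.8672]]
tilt fwd,lat 0.4979083459390427 -0.001795408120533637 pos f,l 0.6347107983015504 -0.21311089745180414 y fwd 0.0065693096659384664
```

```bash
cat > go.py <<'E'
from h import *
C=np.array([.636,.181,.115]);yaw=.187;c,q=np.cos(yaw),np.sin(yaw)
N=np.array([-.5*c,-.5*q,.8660]);X=np.array([.866*c,.866*q,.5]);Y=np.array([-q,c,0]);W=np.c_[X,Y,N]
FT=np.array([.002,0,.044])
def foot():
    s,R,p=tool(); return W.T@(p+R@FT-C), W.T@R, s
E
python3 - <<'E'
from go import *
s,R,p=tool(); B=C+.33*N+.044*N; print(B,R.T@(B-p)); f,RW,_=foot(); print(f); print(RW)
P=imaging.camera_params("top"); d=np.load("pics/top0.npy")
vs,us=np.mgrid[178:201,204:233]; h=np.zeros(us.shape)
w=world(P,np.c_[us.ravel(),vs.ravel()],d[vs,us].ravel()); r=((w-C)@W)
np.set_printoptions(linewidth=200); print((r[:,2].reshape(us.shape)*1e3).round().astype(int)[::2])
E
```

```text
[0.4523 0.1462 0.4389] [0.3361 0.271  0.2541]
[ 0.3328 -0.2728  0.5837]
[[-1.      0.0065 -0.0024]
 [ 0.0065  1.     -0.0018]
 [ 0.0024 -0.0018 -1.    ]]
[[   2   -1    6    6    7    1    5    1    2   -2    2    2    1   -2    1    0    4    0    0   -2    1    1   -2    0    2    3    6   -1    2]
 [   0    1    2   -4   -2    3   -1    4   -3    2    3    0    1   -2   -1    3    0   -4   -1   -2   -1   -2   -2    0    3   -1    2    1    3]
 [   0    2   -1    0    3   -1    0    0   -3    1   -2    1    2    0    0   -1    1    1   -6   -1   -4   -3    0    2    0    5    5    5    0]
 [  -3    0    0    0   -6   -4   -3   -3    3    3    1   -2   -3    1    2    2    0   -1    1    0    0    4    0    2    2    8    0    3    7]
 [   5    2    0    0    2   -1   -2    2   -1    3   -2    1    3   -1   -2   -4   -5   -1    1    1    0   -3    0    0   -2   -2    1    5   -1]
 [   0    5   -2    0    1    1   -2    0    0    4    0   -4    7    0   -9  -20  -30  -29  -30    2    1    0    1    3    3   -2   -1    0    4]
 [   0    4    0   -2   -4    0    2   -1   -4   -2    5    2    1   -3    0   -9  -17  -12   -8   -4    2    0   -3   -1    1   -2   -9    7    8]
 [   0    2    1    1   -2   -2   -2    4   -5   -3    2    1    1    1    1   -2   -2    0   -6   -3   -2   -3   -3    3   -1    0    2    1    7]
 [   2    0    6 1159    1   -1    3    1   -3    1   -2    4   -3    1    2    0    2   -1    1    2   -2   -3    0    1    1    4   -3    2    5]
 [   4    5    4    2   -5    1    0    1   -4    0   -5    0   -1   -5    0    0    2    2   -2   -1   -2   -1    0   -3   -2    1    0    2   -2]
 [   2    2    5    3    4   -1   -1    0   -3   -2    1    1   -1   -2   -2   -2    2   -1   -3    0    3   -3   -3    1   -1    2    1    1    3]
 [   4    4    0    2    0    0   -1    1   -2    1    2    0    3   -4   -3    0    4    4    5    5    4    4    0    5    4    1   -2    1    6]]
```

>>> {"method": "arm_command", "body": {"deltas": [-1, 0.0336, 0.0271, 0.0254, 0, -1, 0.0336, 0.0271, 0.0254, 0, -1, 0.0336, 0.0271, 0.0254, 0, -1, 0.0336, 0.0271, 0.0254, 0, -1, 0.0336, 0.0271, 0.0254, 0, -1, 0.0336, 0.0271, 0.0254, 0, -1, 0.0336, 0.0271, 0.0254, 0, -1, 0.0336, 0.0271, 0.0254, 0, -1, 0.0336, 0.0271, 0.0254, 0, -1, 0.0336, 0.0271, 0.0254, 0, -1, 0, 0, 0, 0]}}

```text
time: 12.05
position: [0.4511, 0.1451, 0.4386]
tool_rot: [-0.088, 0.964, 0.026, 0.251]
ft_force: [0.3, -0.0, -0.2]
grip_width: 0.0195
grip_force: 50.0
```

```bash
python3 - <<'E'
from go import *
P=imaging.camera_params("top"); d=np.load("pics/top0.npy")
vs,us=np.mgrid[180:199,208:230]; uv=np.c_[us.ravel(),vs.ravel()]
r=(world(P,uv,d[vs,us].ravel())-C)@W; m=(r[:,2]<-5e-3)&(np.hypot(*(uv-[220,189]).T)<5); print(uv[m].mean(0),m.sum(),((onplane(P,uv[m],N,C)-C)@W).mean(0))
f,RW,s=foot(); print(s["q"],s["position"],f); print(RW)
P=imaging.camera_params("wrist"); im,d=imaging.camera("wrist"); cv2.imwrite("pics/w4.png",im[...,::-1]); np.save("pics/w4.npy",d); np.save("pics/P4.npy",P,allow_pickle=True)
print(proj(P,C))
E
```

```text
[220.4286 188.8095] 21 [-0.0015 -0.0057  0.    ]
[ 0.0171 -0.1226  1.7938  0.1049  0.9685 -1.7725] [0.4511 0.1451 0.4386] [-0.0039 -0.0007  0.3304]
[[-0.9999  0.0065 -0.0124]
 [ 0.0064  1.      0.0037]
 [ 0.0125  0.0036 -0.9999]]
[[310.6239 191.5607]]
```

View pics/w4.png

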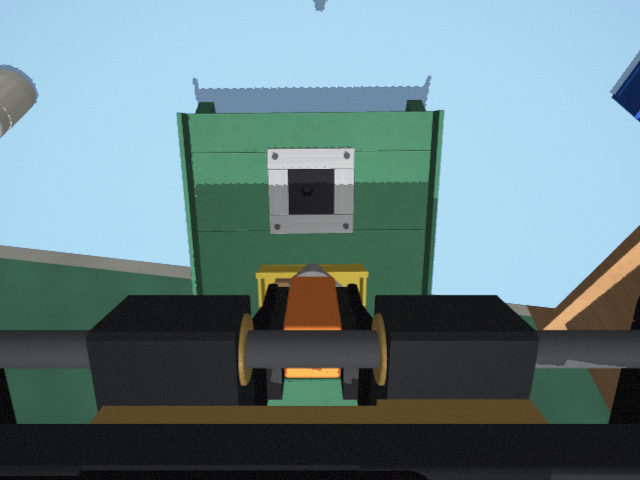

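```bash
python3 - <<'E'
from go import *
P=np.load("pics/P4.npy",allow_pickle=True).item(); d=np.load("pics/w4.npy"); im=cv2.imread("pics/w4.png"); g=im.max(2).astype(int)
cs=max([m for a,c,m in blobs(g<60,500) if m[192,320]],key=lambda m:m.sum()).astype(np.uint8)
k=max(cv2.findContours(cs,cv2.RETR_EXTERNAL,cv2.CHAIN_APPROX_NONE)[0],key=len); r=cv2.minAreaRect(k); print(r, ((onplane(P,r[0],N,C)-C)@W)*1e3)
b=(onplane(P,cv2.boxPoints(r),N,C)-C)@W; print(b*1e3)
vs,us=np.mgrid[172:213,291:332]; uv=np.c_[us.ravel(),vs.ravel()]
z=((world(P,uv,d[vs,us].ravel())-C)@W)[:,2].reshape(us.shape); print("plate z",np.median(z))
for nm,m in(("depth",z<np.median(z)-.006),("dark",cv2.GaussianBlur(g.astype(np.float32),(3,3),0)[vs,us]<np.median(g[vs,us])*.6)):
    for a,c,_ in blobs(m,6): print(nm,a,c+[291,172],((onplane(P,c+[291,172],N,C)-C)@W)[0]*1e3)
# pin in hand: orange edge lines
h=cv2.cvtColor(im,cv2.COLOR_BGR2HSV).astype(int); o=(h[...,0]<20)&(h[...,1]>170)&(h[...,2]>90); o[:270]=0
for v in (284,292,300,308,316,324,365,372): 
    u=np.where(o[v])[0]; u=u[(u>260)&(u<370)]; print(v,u.min() if len(u) else 0,u.max() if len(u) else 0)
E
```

```text
((310.5, 191.0), (44.0, 45.0), 90.0) [[-0.742  -0.1581  0.    ]]
[[-29.5916 -29.2165  -0.    ]
 [-29.2031  29.3325  -0.    ]
 [ 28.9439  29.7427  -0.    ]
 [ 28.5148 -30.4733  -0.    ]]
plate z 0.000292192879111096
depth 82 [306.8293 189.5854] [-2.642  -4.9829 -0.    ]
dark 29 [306.5862 192.8621] [ 1.6847 -5.3457 -0.    ]
284 291 333
292 289 335
300 288 337
308 287 338
316 285 339
324 284 340
365 0 0
372 284 340
```

```bash
python3 - <<'E'
from go import *
P=np.load("pics/P4.npy",allow_pickle=True).item(); im=cv2.imread("pics/w4.png")
s,R,p=tool()
for t in((.014,0,.012),(.014,0,.016),(.012,0,.012),(.012,0,-.038),(-.008,0,-.038)): print(t,proj(P,p+R@np.array(t)))
for v in list(range(258,284,2))+list(range(364,386,2)): print(v,im[v,306:319:4].tolist())
E
```

```text
(0.014, 0, 0.012) [[306.1218 279.0765]]
(0.014, 0, 0.016) [[306.2165 276.0523]]
(0.012, 0, 0.012) [[306.1353 283.2257]]
(0.012, 0, -0.038) [[304.5113 336.7109]]
(-0.008, 0, -0.038) [[304.7467 388.5744]]
258 [[76, 99, 57], [79, 103, 60], [77, 100, 59], [77, 101, 58]]
260 [[81, 102, 60], [76, 97, 54], [80, 102, 58], [77, 98, 57]]
262 [[78, 101, 58], [80, 101, 66], [78, 100, 60], [76, 97, 55]]
264 [[65, 92, 79], [75, 75, 75], [75, 75, 74], [67, 83, 77]]
266 [[73, 72, 70], [77, 73, 74], [79, 77, 77], [77, 76, 75]]
268 [[71, 71, 72], [74, 73, 72], [75, 74, 73], [78, 78, 77]]
270 [[75, 75, 74], [83, 82, 81], [81, 82, 81], [73, 72, 72]]
272 [[125, 124, 125], [144, 143, 141], [143, 143, 143], [135, 136, 135]]
274 [[139, 137, 139], [142, 141, 140], [143, 143, 142], [141, 143, 140]]
276 [[102, 115, 132], [101, 112, 131], [102, 113, 131], [100, 112, 129]]
278 [[29, 62, 117], [34, 67, 119], [28, 66, 118], [27, 63, 116]]
280 [[26, 64, 118], [33, 66, 120], [29, 63, 116], [33, 65, 120]]
282 [[29, 64, 116], [33, 63, 118], [33, 66, 118], [28, 61, 118]]
364 [[78, 77, 74], [79, 75, 73], [78, 76, 74], [77, 76, 73]]
366 [[77, 74, 73], [75, 73, 72], [75, 71, 71], [75, 71, 69]]
368 [[75, 134, 194], [67, 117, 178], [54, 94, 152], [57, 96, 152]]
370 [[96, 190, 250], [95, 189, 250], [96, 190, 249], [65, 134, 223]]
372 [[92, 188, 249], [95, 189, 249], [97, 191, 250], [97, 191, 249]]
374 [[95, 192, 250], [96, 191, 250], [96, 190, 249], [94, 190, 249]]
376 [[81, 168, 246], [82, 170, 246], [83, 170, 246], [81, 169, 246]]
378 [[61, 78, 47], [60, 78, 44], [59, 79, 46], [60, 81, 48]]
380 [[104, 134, 77], [96, 124, 71], [104, 133, 79], [102, 133, 77]]
382 [[113, 146, 85], [110, 144, 83], [112, 143, 85], [110, 143, 85]]
384 [[110, 143, 82], [110, 142, 83], [109, 141, 82], [113, 145, 85]]
```

```bash
sed -i 's/^FT=.*/FT=np.array([.0012,0,.044])/' go.py; python3 - <<'E'
from go import *
f,RW,s=foot(); R=Ro.from_quat(s["tool_rot"]).as_matrix(); P=imaging.camera_params("wrist"); T=np.linalg.inv(P["camera_from_world"])
print(s["position"],f); print(RW); print("cam in tool",R.T@(T[:3,3]-s["position"]),R.T@(-T[:3,2]))
H=np.array([-.002,-.0053,.03]); print("shift tool", RW.T@(H-f))
E
```

```text
[0.4547 0.1442 0.4423] [ 0.002  -0.0024  0.3319]
[[-0.9999  0.0071 -0.0046]
 [ 0.0071  1.      0.0013]
 [ 0.0046  0.0013 -1.    ]]
cam in tool [ 0.075   0.001  -0.1627] [-0.2723  0.001   0.9622]
shift tool [ 0.0026 -0.0033  0.3019]
```

>>> {"method": "arm_command", "body": {"deltas": [-1, 0.0004, -0.0005, 0.042, 0, -1, 0.0004, -0.0005, 0.042, 0, -1, 0.0004, -0.0005, 0.042, 0, -1, 0.0004, -0.0005, 0.042, 0, -1, 0.0004, -0.0005, 0.042, 0, -1, 0.0004, -0.0005, 0.042, 0, -1, 0, 0, 0.02, 0, -1, 0, 0, 0.01, 0, -1, 0, 0, 0, 0, -1, 0, 0, 0, 0]}}

```text
time: 13.35
position: [0.5923, 0.1652, 0.1965]
tool_rot: [-0.085, 0.963, 0.025, 0.256]
ft_force: [0.5, -0.0, -1.0]
grip_width: 0.0196
grip_force: 50.0
```

```bash
cat > f.py <<'E'
from go import *
f,RW,s=foot(); print(s["time"],s["q"],"foot mm",f*1e3,"force rack",W.T@s["ft_force"],"mom",s["moment"]); print(RW)
H=np.array([-.002,-.0053,.0]); print("shift to hole, tool mm", RW.T@(H-f)*1e3)
E
python3 f.py
```

```text
13.35 [ 0.0586  0.4203  1.8956  0.2047  0.3157 -1.8671] foot mm [-0.36   -7.3755 49.4929] force rack [-0.0727 -0.1435 -1.1378] mom [-0.0279  0.372   0.0128]
[[-0.9999  0.0102 -0.0039]
 [ 0.0102  0.9999 -0.0005]
 [ 0.0039 -0.0005 -1.    ]]
shift to hole, tool mm [ 1.4703  2.085  49.4968]
```

```bash
python3 - <<'E'
from go import *
P=imaging.camera_params("wrist"); im,d=imaging.camera("wrist"); cv2.imwrite("pics/w5.png",im[...,::-1]); np.save("pics/w5.npy",d)
vs,us=np.mgrid[150:330,220:400]; uv=np.c_[us.ravel(),vs.ravel()]
pl=((onplane(P,uv,N,C)-C)@W); z=((world(P,uv,d[vs,us].ravel())-C)@W)[:,2].reshape(us.shape)
m=(z<-.006)&((np.abs(pl[:,:2]).max(1)<.025).reshape(us.shape))
print("plane",np.median(z[(np.abs(pl[:,:2]).max(1)<.02).reshape(us.shape)]))
for a,c,mm in blobs(m,10): 
    q=pl.reshape(*us.shape,3)[mm]; print(a,c+[220,150],q.mean(0)*1e3,q.min(0)*1e3,q.max(0)*1e3)
g=im.max(2); k=((g>110)&(im.std(2)<20)); print(proj(P,C),proj(P,C+W@np.array([-.03,0,0])),proj(P,C+W@np.array([0,-.03,0])))
for a,c,mm in blobs((g<60)[150:330,220:400],300): q=pl.reshape(*us.shape,3)[mm]; print("dark",a,q.min(0)*1e3,q.max(0)*1e3)
cv2.imwrite("pics/w5c.png",cv2.resize(im[140:340,210:410,::-1],None,fx=3,fy=3))
E
```

```text
plane 0.0003389818617183796
291 [313.0344 241.5258] [-3.0088 -5.5146 -0.    ] [ -8.7629 -12.0664  -0.    ] [2.7584 0.9823 0.    ]
[[321.516  245.8989]] [[321.3406 200.3789]] [[275.6139 246.3408]]
dark 6742 [-12.6171 -48.0007  -0.    ] [60.2117 34.5517  0.    ]
dark 913 [ 33.8335 -70.5392  -0.    ] [ 59.294  -48.9968   0.    ]
dark 716 [34.9024 36.0798 -0.    ] [60.4149 53.4604  0.    ]
```

View pics/w5c.png

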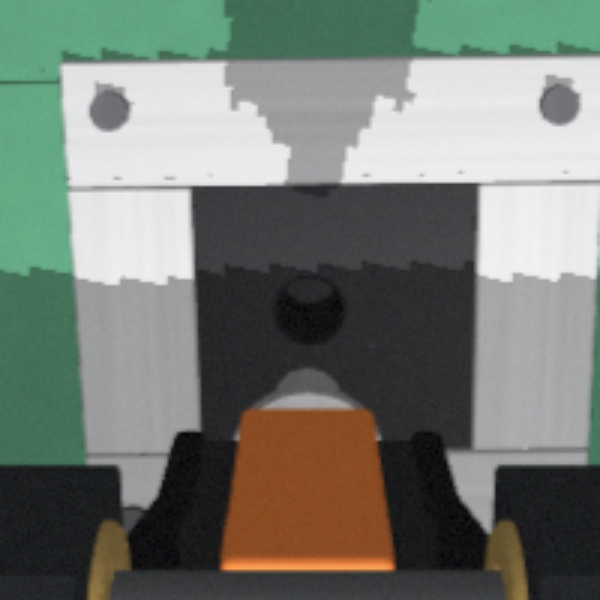

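>>> {"method": "arm_command", "body": {"deltas": [-1, 0.0018, 0.001, 0.014, 0, -1, 0, 0, 0.014, 0, -1, 0, 0, 0.009, 0, -1, 0, 0, 0.006, 0, -1, 0, 0, 0, 0, -1, 0, 0, 0, 0]}}

```text
time: 14.15
position: [0.6105, 0.1699, 0.1566]
tool_rot: [-0.085, 0.963, 0.025, 0.254]
ft_force: [0.1, -0.6, -0.5]
grip_width: 0.0195
grip_force: 50.0
```

```bash
python3 f.py
```

```text
14.15 [ 0.0663  0.5116  1.8823  0.2511  0.2415 -1.9097] foot mm [-4.2458 -6.1151  5.5773] force rack [-0.2289 -0.6542 -0.4292] mom [-0.0426  0.3965  0.0424]
[[-0.9999  0.0103 -0.0069]
 [ 0.0103  0.9999 -0.0001]
 [ 0.0069 -0.0002 -1.    ]]
shift to hole, tool mm [-2.2756  0.8392  5.5615]
```

>>> {"method": "arm_command", "body": {"deltas": [-1, 0, 0, 0.002, 0, -1, 0, 0, 0.002, 0, -1, 0, 0, 0.0015, 0, -1, 0, 0, 0, 0]}}

```text
time: 14.65
position: [0.6131, 0.1704, 0.1516]
tool_rot: [-0.085, 0.963, 0.025, 0.254]
ft_force: [1.0, 0.2, -0.5]
grip_width: 0.0196
grip_force: 50.0
```

>>> {"method": "arm_command", "body": {"deltas": [-1, 0, 0, 0.001, 0, -1, 0, 0, 0, 0]}}

```text
time: 14.9
position: [0.6136, 0.1705, 0.1508]
tool_rot: [-0.085, 0.963, 0.025, 0.254]
ft_force: [0.3, 0.4, -1.2]
grip_width: 0.0195
grip_force: 50.0
```

>>> {"method": "arm_command", "body": {"deltas": [-1, 0, 0, 0.001, 0, -1, 0, 0, 0, 0]}}

```text
time: 15.15
position: [0.6144, 0.1705, 0.1502]
tool_rot: [-0.085, 0.963, 0.025, 0.255]
ft_force: [-0.7, 0.0, 0.2]
grip_width: 0.0198
grip_force: 50.0
```

```bash
python3 f.py
```

```text
15.15 [ 0.0671  0.527   1.8777  0.261   0.2301 -1.9192] foot mm [-3.9343 -6.2564 -1.9304] force rack [-0.4905  0.1611  0.5619] mom [-0.0926  0.2656 -0.028 ]
[[-0.9999  0.0103 -0.0062]
 [ 0.0103  0.9999 -0.0003]
 [ 0.0062 -0.0004 -1.    ]]
shift to hole, tool mm [-1.9123  0.9756 -1.9427]
```

>>> {"method": "arm_command", "body": {"deltas": [-1, 0, 0, 0.001, 0, -1, 0, 0, 0, 0]}}

```text
time: 15.4
position: [0.6152, 0.1706, 0.1494]
tool_rot: [-0.085, 0.963, 0.025, 0.255]
ft_force: [0.5, 0.4, 0.4]
grip_width: 0.0198
grip_force: 50.0
```

>>> {"method": "arm_command", "body": {"deltas": [-1, 0, 0, 0.001, 0, -1, 0, 0, 0, 0]}}

```text
time: 15.65
position: [0.6157, 0.1707, 0.1485]
tool_rot: [-0.085, 0.963, 0.025, 0.255]
ft_force: [1.1, -1.3, 0.2]
grip_width: 0.0195
grip_force: 50.0
```

>>> {"method": "arm_command", "body": {"deltas": [-1, 0, 0, 0.001, 0, -1, 0, 0, 0, 0]}}

```text
time: 15.9
position: [0.6162, 0.1708, 0.1477]
tool_rot: [-0.085, 0.963, 0.025, 0.255]
ft_force: [1.8, -1.6, 1.6]
grip_width: 0.0198
grip_force: 50.0
```

```bash
python3 f.py
```

```text
15.9 [ 0.0674  0.5333  1.8756  0.2651  0.2254 -1.9232] foot mm [-3.6245 -6.3544 -5.0071] force rack [ 2.0237 -1.8994  0.6487] mom [-0.1292 -0.1385 -0.1827]
[[-0.9999  0.0104 -0.0056]
 [ 0.0104  0.9999 -0.0005]
 [ 0.0056 -0.0006 -1.    ]]
shift to hole, tool mm [-1.5852  1.0684 -5.0166]
```

>>> {"method": "arm_command", "body": {"deltas": [-1, -0.0006, -0.0004, 0.0015, 0, -1, 0, 0, 0, 0]}}

```text
time: 16.15
position: [0.617, 0.1707, 0.1463]
tool_rot: [-0.085, 0.963, 0.025, 0.254]
ft_force: [1.6, -0.5, 0.7]
grip_width: 0.0196
grip_force: 50.0
```

>>> {"method": "arm_command", "body": {"deltas": [-1, 0, 0, 0.002, 0, -1, 0, 0, 0, 0]}}

```text
time: 16.4
position: [0.618, 0.1709, 0.1445]
tool_rot: [-0.085, 0.963, 0.025, 0.254]
ft_force: [1.6, 0.3, 0.4]
grip_width: 0.0198
grip_force: 50.0
```

```bash
python3 f.py
```

```text
16.4 [ 0.0672  0.5406  1.8725  0.27    0.2225 -1.9282] foot mm [-3.6377 -6.5904 -8.6411] force rack [ 1.6317  0.0212 -0.4523] mom [-0.0632 -0.1619 -0.1053]
[[-0.9999  0.0104 -0.0068]
 [ 0.0104  0.9999 -0.0002]
 [ 0.0067 -0.0003 -1.    ]]
shift to hole, tool mm [-1.5658  1.3052 -8.652 ]
```

>>> {"method": "arm_command", "body": {"deltas": [-1, -0.0004, 0, 0.002, 0, -1, 0, 0, 0.002, 0, -1, 0, 0, 0, 0]}}

```text
time: 16.77
position: [0.6201, 0.1713, 0.141]
tool_rot: [-0.085, 0.963, 0.025, 0.254]
ft_force: [2.1, -0.6, 0.0]
grip_width: 0.0198
grip_force: 50.0
```

>>> {"method": "arm_command", "body": {"deltas": [-1, 0, 0, 0.002, 0, -1, 0, 0, 0.002, 0, -1, 0, 0, 0, 0]}}

```text
time: 17.15
position: [0.6221, 0.1717, 0.1376]
tool_rot: [-0.085, 0.963, 0.025, 0.254]
ft_force: [2.6, -0.4, -1.2]
grip_width: 0.0196
grip_force: 50.0
```

```bash
python3 f.py
```

```text
17.15 [ 0.0683  0.557   1.8665  0.2802  0.2127 -1.938 ] foot mm [ -3.508   -6.5756 -16.7101] force rack [ 1.5341 -0.8618 -2.2404] mom [-0.1282 -0.0418 -0.0684]
[[-0.9999  0.0104 -0.0072]
 [ 0.0104  0.9999 -0.0001]
 [ 0.0072 -0.0002 -1.    ]]
shift to hole, tool mm [ -1.3741   1.2883 -16.7203]
```

Sliding in cleanly with under 3 N. On to the seat, ~11 mm left.

>>> {"method": "arm_command", "body": {"deltas": [-1, -0.0002, -0.0002, 0.002, 0, -1, 0, 0, 0.002, 0, -1, 0, 0, 0.002, 0, -1, 0, 0, 0.002, 0, -1, 0, 0, 0, 0]}}

```text
time: 17.77
position: [0.626, 0.1723, 0.1306]
tool_rot: [-0.085, 0.963, 0.025, 0.254]
ft_force: [1.4, -0.2, -1.7]
grip_width: 0.0194
grip_force: 50.0
```

>>> {"method": "arm_command", "body": {"deltas": [-1, 0, 0, 0.001, 0, -1, 0, 0, 0, 0]}}

```text
time: 18.02
position: [0.6265, 0.1724, 0.1299]
tool_rot: [-0.085, 0.963, 0.025, 0.254]
ft_force: [0.9, -0.0, -1.5]
grip_width: 0.0199
grip_force: 50.0
```

>>> {"method": "arm_command", "body": {"deltas": [-1, 0, 0, 0.001, 0, -1, 0, 0, 0, 0]}}

```text
time: 18.27
position: [0.627, 0.1725, 0.1291]
tool_rot: [-0.085, 0.963, 0.025, 0.254]
ft_force: [0.7, -0.3, -0.6]
grip_width: 0.0194
grip_force: 50.0
```

```bash
python3 f.py
```

```text
18.275 [ 0.0692  0.5769  1.8597  0.296   0.2003 -1.9535] foot mm [ -3.5491  -6.6807 -26.5443] force rack [ 0.2673 -0.4575 -0.8857] mom [-0.0133  0.2241  0.0111]
[[-0.9999  0.0103 -0.0074]
 [ 0.0103  0.9999  0.    ]
 [ 0.0074 -0.0001 -1.    ]]
shift to hole, tool mm [ -1.3378   1.3948 -26.5544]
```

>>> {"method": "arm_command", "body": {"deltas": [-1, 0, 0, 0.001, 0, -1, 0, 0, 0, 0]}}

```text
time: 18.52
position: [0.6275, 0.1725, 0.1282]
tool_rot: [-0.085, 0.963, 0.025, 0.254]
ft_force: [0.4, 0.8, 0.1]
grip_width: 0.0195
grip_force: 50.0
```

>>> {"method": "arm_command", "body": {"deltas": [-1, 0, 0, 0.001, 0, -1, 0, 0, 0, 0]}}

```text
time: 18.77
position: [0.6277, 0.1726, 0.1278]
tool_rot: [-0.085, 0.963, 0.025, 0.254]
ft_force: [-1.9, -0.4, 2.7]
grip_width: 0.0197
grip_force: 50.0
```

>>> {"method": "arm_command", "body": {"deltas": [-1, 0, 0, 0.0007, 0, -1, 0, 0, 0, 0]}}

```text
time: 19.02
position: [0.6278, 0.1726, 0.1277]
tool_rot: [-0.085, 0.963, 0.025, 0.254]
ft_force: [-5.1, -2.0, 8.9]
grip_width: 0.0196
grip_force: 50.0
```

>>> {"method": "arm_command", "body": {"deltas": [-1, 0, 0, -0.0008, 0, -1, 0, 0, 0, 0, -0.2, 0, 0, 0, 0, -0.2, 0, 0, 0, 0, 0, 0, 0, 0, 0, 0, 0, 0, 0, 0]}}

```text
time: 19.77
position: [0.6281, 0.1726, 0.1274]
tool_rot: [-0.085, 0.963, 0.025, 0.254]
ft_force: [-0.6, 0.2, -0.6]
grip_width: 0.0419
grip_force: 0.0
```

>>> {"method": "arm_command", "body": {"deltas": [0, 0, 0, -0.01, 0, 0, 0, 0, -0.015, 0, 0, 0, 0, -0.02, 0, 0, 0, 0, -0.03, 0, 0, 0, 0, -0.04, 0, 0, 0, 0, -0.04, 0, 0, 0, 0, 0, 0, 0, 0, 0, 0, 0]}}

```text
time: 20.78
position: [0.5525, 0.1583, 0.2627]
tool_rot: [-0.085, 0.963, 0.025, 0.255]
ft_force: [0.6, 0.4, 0.4]
grip_width: 0.0436
grip_force: 0.0
```

```bash
python3 f.py; python3 - <<'E'
from go import *
P=imaging.camera_params("wrist"); im,d=imaging.camera("wrist"); cv2.imwrite("pics/w6.png",im[...,::-1])
h=cv2.cvtColor(im,cv2.COLOR_RGB2HSV).astype(int);o=(h[...,0]<20)&(h[...,1]>170)&(h[...,2]>90)
for a,c,m in blobs(o,100):
    r=(world(P,np.argwhere(m)[:,::-1],d[m])-C)@W*1e3; print(a,c,"max z",np.percentile(r[:,2],98),np.median(r[r[:,2]>50],0) if (r[:,2]>50).any() else "")
E
```

```text
20.775 [ 0.0475  0.2579  1.9098  0.1531  0.4655 -1.8188] foot mm [ -2.2844  -6.7568 127.0715] force rack [0.7431 0.2813 0.0228] mom [-0.0108  0.2925  0.0544]
[[-0.9999  0.0104 -0.0063]
 [ 0.0104  0.9999 -0.0003]
 [ 0.0063 -0.0004 -1.    ]]
shift to hole, tool mm [ -1.0687   1.5091 127.0639]
229 [310.4629 214.5459] max z 54.57566081816763 [-17.3844  -5.4304  53.3861]
```

View pics/w6.png

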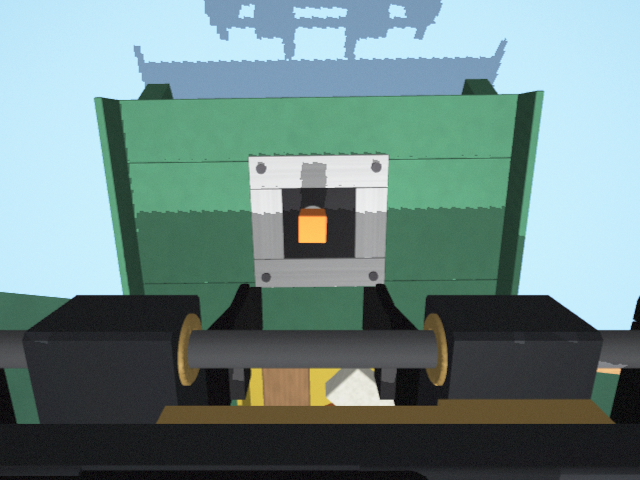

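The picture shows the pin standing in the plate with its head at (312,224). The head top is 54 mm above the plate, which matches 82 − 28 for fully home. The arm is clear, so I'm handing in.

```bash
python3 -c "
from rig import order; print(order.hand_in())"
```

```text
the job is handed in; nothing more can be done
None
```

The pin is fully home in the plate's hole and released: its head stands 54 mm above the plate as it should, seating took about 10 N, and the job was handed in at about 21 s. I first found the hole in the depth images and then felt in gently with the tip. The hand-in returned no verdict, and I did not re-check the blue bin, bottle and carton at the end, though I saw no contact with them.

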